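# Dispense the wooden balls at the shop counter

## Robot

A 6-joint arm with a two-finger parallel gripper is mounted at the origin on the work surface. World frame = base frame: x ahead of the robot, y to its left, z up, the work surface at z = 0. Lengths are in m, angles in rad, forces in N, time in s.
With the tool pointing down it reaches from about 0.25 to 0.8 m from the base axis. Payload 8.5 kg.
Tool frame: the origin (TCP) lies at the very end of the fingers, on their centre line; the grasp point (between the pads) lies 19 mm behind it; z points along the fingers, y is the line along which they close (so a half turn about z gives the same grasp; the last joint's range is limited). The gripper opens to 85 mm and grips with 20 to 120 N. Pads are 22 mm wide; open, the fingers measure 114 mm over their backs; the gripper's body (76 mm by 85 mm) begins 54 mm behind the grasp point. The pads swing forward as they close: fully open they stand 13 mm farther back than shut.
Start: joints at [-1.266, 0.238, -0.013, 1.319, 0, 1.571], TCP at [0.158, -0.501, 0.231] pointing down, gripper open.
Joint ranges: [-2.66, 2.66], [-1.03, 1.9], [-1.14, 1.46], [-1.82, 2.27], [-1.45, 1.34], [-3.14, 3.14]. Speed limits (rad/s): [2.22, 2.22, 2.79, 3.14, 3.14, 3.14].

## Interface

Orientations are given as a unit quaternion [w, x, y, z].
In Python, from workcell import telemetry, cams, env gives the robot as it stands. The module is installed in compiled form; this text tells all that it offers.
- The arm moves only by the tool drive_tool, never from a script. Its argument "rows" is a list of rows, each an object of numbers: "dx", "dy", "dz": the shift along the tool's x, y, z scaled (see below); "wx", "wy", "wz": the turn, a rotation vector about the tool's x, y, z scaled (see below); "grip": the opening, from 0 (shut) to 1 (fully open). A call has 1 to 12 rows; each row is the pose to reach, as a shift and turn from the pose commanded when the call began, along the tool's axes at that moment; what a row does not reach only later rows make up. The controller multiplies each number of a shift by 15 cm and each number of a turn by 120 degrees. A row lasts 1/12 s, in which the tool goes at most 41.7 mm and 7.16 degrees, less where a joint would pass 70% of its speed; a pose out of reach is approached as far as the arm can. A call with a number of a shift or a turn outside -1 to 1 is refused whole. A call with a gripper value outside its range is refused whole. The fingers move at their own pace and stop on an object; the grip force is fixed at half the most. Time passes only in rows, so rows that repeat a pose let the fingers close. It gives the time, the measured TCP pose, the force, the opening and the grip force at its end, in the units of the state.
- telemetry.sense(): the state, without advancing time (a new reading comes with each control period).
- cams.get_image(name): name is "scene" or "top" or "wrist"; returns (picture, depth): 384x512x3 uint8, red, green, blue; 384x512 float32, m along the optical axis (not along the pixel's ray), 0 where there is no reading.
- cams.camera_params(name): a dict with "intrinsics" (3x3 intrinsics, pixels), "R" (3x3) and "t" (3): a world point X has camera coordinates R X + t. Camera axes: x right, y down, z forward; pixel columns grow to the right and rows downward; lengths in m; the calibration is good to about 2 mm. A picture is of the moment at which its call begins: read the wrist's pose just before it. camera_params takes no time and is no camera call; for the wrist camera it gives the pose at the moment of the call.
- env.job_done(): hands the job in; it is judged then, once.
Trained networks look in the newest picture that a camera, given by its name, has taken for a name from the list of things; names that differ only in an ending like _2 or _b are one class to them, and where a whole thing is asked for, a point or a joint stands for the part that bears it (a point fixed in the world has none). Each returns a list of dicts, best first, with "confidence" (0 to 1); they miss things now and then, are a little off and sometimes report something else, mostly with a low value. They report only what shows in the picture. A call takes as long as a camera call. They do not tell look-alikes from the thing itself.
- cams.look_for(camera, name): "pixel" ([column, row] in pixels, amid what is visible of it).
- cams.cut_out(camera, name): "pixels" (384x512 bool, what is visible of it) and "pixel" ([column, row] in pixels, amid what is visible of it).
The state is a dict: "t": time; "joint_pos": joint angles; "joint_velocities": joint speeds; "joint_torque": joint torques, N m; "tcp_pos": TCP position; "tcp_rot": TCP orientation; "force": force on the tool from outside, world axes, zero at the start; "moment": the same for the moment, N m; "finger_gap": finger opening in m; "grip_force": force on a finger pad.
Only numpy, scipy, OpenCV 4.12 (cv2) and the standard library are available. Lean on these libraries where they do the work, as an engineer would, in place of code of your own. Each camera call takes 0.05 s, during which the arm holds its last target. There are 200 camera calls.

## Task

Two dispensers of the same build stand on the shop counter; find the one whose hopper holds the four round wooden balls, and pull its slide gate out by the handle until all four have rolled down into its catch tray. Then push that gate fully shut again and let go. Leave the other dispenser's gate shut, with its toggles inside, and do not disturb the other things on the counter.

Things in the scene. Friction and masses are not known exactly. Their poses are not given: they have to be found in the camera images.
- ball_bin: Fixed light-wood dispenser holding four round balls; mm. Origin on the counter under the centre of its hopper shaft; x points from the gate handle to the tray, z up. Open-topped shaft, clear plastic wall at +x: inside 78 (x) by 84 (y), outside x -48 to 46, y -50 to 50, top at 262; flared side boards to y +-74, height 305. Its floor is the gate plate, top at 160. Same build as the other one.
- ball_gate (a joint): Slide of the ball dispenser's gate, m: 0 fully shut (stop), 0.080 fully out (stop). Grows as the handle is pulled level along the dispenser's -x, towards the robot. Stays where left; about 3 N to move. All balls have dropped by about 0.065; at full travel nothing is held back.
- ball_gate_handle (a point): Grip point of the ball dispenser's gate: an upright dark wood block 16 mm thick (along the slide), 50 wide, 52 tall, on the end of the 80 wide steel gate plate that sticks out towards the robot. The point is at the block's middle, 30 above the plate, 22 below the block's top; gate shut: x -150, z 190 in the dispenser's frame, 90 clear of the shaft. Axes as the dispenser's.
- ball0_center (a point): Centre of one of the four loose round wooden balls, 38 diameter, 25 g, at the start on the gate plate in the ball dispenser's shaft. The balls are to roll down the steel slope under the gate into the catch tray, in the dispenser's frame inside x 90 to 222, y -42 to 42 mm, floor at z 6, walls up to z 55.
- ball1_center (a point): Centre of one of the four loose round wooden balls, 38 diameter, 25 g, at the start on the gate plate in the ball dispenser's shaft. The balls are to roll down the steel slope under the gate into the catch tray, in the dispenser's frame inside x 90 to 222, y -42 to 42 mm, floor at z 6, walls up to z 55.
- ball2_center (a point): Centre of one of the four loose round wooden balls, 38 diameter, 25 g, at the start on the gate plate in the ball dispenser's shaft. The balls are to roll down the steel slope under the gate into the catch tray, in the dispenser's frame inside x 90 to 222, y -42 to 42 mm, floor at z 6, walls up to z 55.
- ball3_center (a point): Centre of one of the four loose round wooden balls, 38 diameter, 25 g, at the start on the gate plate in the ball dispenser's shaft. The balls are to roll down the steel slope under the gate into the catch tray, in the dispenser's frame inside x 90 to 222, y -42 to 42 mm, floor at z 6, walls up to z 55.
- toggle_bin: Fixed light-wood dispenser holding three barrel-shaped toggles; mm. Origin on the counter under the centre of its hopper shaft; x points from the gate handle to the tray, z up. Open-topped shaft, clear plastic wall at +x: inside 78 (x) by 84 (y), outside x -48 to 46, y -50 to 50, top at 262; flared side boards to y +-74, height 305. Its floor is the gate plate, top at 160. Same build as the other one.
- toggle_gate (a joint): Slide of the toggle dispenser's gate, m: 0 fully shut (stop), 0.080 fully out (stop). Grows as the handle is pulled level along the dispenser's -x, towards the robot. Stays where left; about 3 N to move.
- toggle_gate_handle (a point): Grip point of the toggle dispenser's gate: an upright dark wood block 16 mm thick (along the slide), 50 wide, 52 tall, on the end of the 80 wide steel gate plate that sticks out towards the robot. The point is at the block's middle, 30 above the plate, 22 below the block's top; gate shut: x -150, z 190 in the dispenser's frame, 90 clear of the shaft. Axes as the dispenser's.
- toggle0: One of three loose wooden toggles, plain cylinder 37 diameter, 74 long, lying along its y; origin at its underside. It rests in the toggle dispenser's shaft. The balls are to roll down the steel slope under the gate into the catch tray, in the dispenser's frame inside x 90 to 222, y -42 to 42 mm, floor at z 6, walls up to z 55.
- toggle1: One of three loose wooden toggles, plain cylinder 37 diameter, 74 long, lying along its y; origin at its underside. It rests in the toggle dispenser's shaft. The balls are to roll down the steel slope under the gate into the catch tray, in the dispenser's frame inside x 90 to 222, y -42 to 42 mm, floor at z 6, walls up to z 55.
- toggle2: One of three loose wooden toggles, plain cylinder 37 diameter, 74 long, lying along its y; origin at its underside. It rests in the toggle dispenser's shaft. The balls are to roll down the steel slope under the gate into the catch tray, in the dispenser's frame inside x 90 to 222, y -42 to 42 mm, floor at z 6, walls up to z 55.
- spool: White thread spool standing upright, 48 diameter, 90 tall mm, origin at the centre of its underside; between the two dispensers. Loose bystander.
- buckle_box: Open cardboard box of buckles, 150 x 100 x 40 tall mm, origin at the centre of its underside; on the counter on the robot's side of the dispensers, partly below the handles. Loose bystander.
- tin: Closed tin can standing upright, 72 diameter, 110 tall mm, origin at the centre of its underside; left of the dispensers. Loose bystander.
- mug: White mug, 80 diameter, 95 tall mm, origin at the centre of its underside; right of the dispensers. Loose bystander.
- brush: Wooden-handled brush lying flat, about 200 mm long along its x; near left of the counter. Loose bystander.
Not all that is in view belongs to the job. Leave any orange look-alike of the part that bears ball3_center alone. What is shaped like the part that bears ball2_center but green is not meant.

How it is judged:
On the way, in this order (a step that is already met when the one before it is completed fails the run):
1. the gate of the ball dispenser is drawn out more than 30 mm (value of joint ball_gate above 0.03 m), for 0.05 s.
2. all four balls are in the ball dispenser's catch tray (x of ball0_center in the frame of ball_bin between 0.07 and 0.225 m and y of ball0_center in the frame of ball_bin between -0.045 and 0.045 m and z of each of ball0_center, ball1_center, ball2_center, ball3_center in the frame of ball_bin below 0.075 m and x of ball1_center in the frame of ball_bin between 0.07 and 0.225 m and y of ball1_center in the frame of ball_bin between -0.045 and 0.045 m and x of ball2_center in the frame of ball_bin between 0.07 and 0.225 m and y of ball2_center in the frame of ball_bin between -0.045 and 0.045 m and x of ball3_center in the frame of ball_bin between 0.07 and 0.225 m and y of ball3_center in the frame of ball_bin between -0.045 and 0.045 m), for 0.1 s.
At the end, for the whole second after the job is handed in: All four balls lie at rest in the ball dispenser's catch tray (or on the foot of the slope that leads into it), that gate is shut to within 6 mm, the other gate is shut to within 6 mm, and the three toggles are still above it in their hopper (all of step 2 and linear speed of each of ball0, ball1, ball2, ball3 below 0.05 m/s and value of joint each of ball_gate, toggle_gate below 0.006 m and z of each of toggle0, toggle1, toggle2 in the frame of toggle_bin above 0.15 m); the robot touches nothing.
It fails at once if the toggle dispenser's gate is opened more than 15 mm (value of joint toggle_gate above 0.015 m).
It fails at once if a bystander is pushed more than 40 mm or knocked over (distance of any of spool, buckle_box, tin, mug, brush from where it was at the start of the episode above 0.04 m or angle between any of spool, buckle_box, tin, mug, brush's own z axis and vertical above 0.6 rad).
It also fails if it takes over 38 s, if anything falls off the work surface, if the arm or the gripper's body presses on something with over 40 N, if the wrist force passes 120 N, or if a joint passes its speed limit or range.

## Working session

There is one attempt and no reset: what is moved stays moved. The work goes in short steps, Python scripts to look and compute and a tool call to move; the robot and the scene stay as the last step left them, time stands still between calls to the robot, and variables do not carry over. Pictures are saved under pics/ and viewed, at most 10 in all, crops included, and the job is handed in when it is done.

Besides the shell and the picture viewer there is one more tool, called after "Request:" in YAML: its name, and indented under it one key for each argument. drive_tool: Moves the arm, as the interface text tells. Shifts and turns lie within -1 to 1; 1 stands for 15 cm of shift or 120 degrees of turn. Its arguments: {"type":"object","properties":{"rows":{"type":"array"}},"required":["rows"]}

```bash
mkdir -p pics; cat > h.py <<'E'
import numpy as np, cv2
from workcell import telemetry, cams, env
from scipy.spatial.transform import Rotation as Ro
def world(name, d, uv):
    p=cams.camera_params(name); K=np.array(p["intrinsics"]);R=np.array(p["R"]);t=np.array(p["t"])
    uv=np.atleast_2d(uv); c=uv[:,0].astype(int); r=uv[:,1].astype(int)
    z=d[r,c]; P=np.c_[(uv[:,0]-K[0,2])/K[0,0]*z,(uv[:,1]-K[1,2])/K[1,1]*z,z]
    return (P-t)@R
def save(n,im): cv2.imwrite('pics/'+n,im[:,:,::-1])
def cur():
    s=telemetry.sense(); q=np.array(s["tcp_rot"]); return s,Ro.from_quat(q[[1,2,3,0]]).as_matrix()
E
python3 - <<'E'
from h import *
np.set_printoptions(precision=4,suppress=True)
ims=[]
for n in ["scene","top"]:
    im,d=cams.get_image(n); ims.append(im)
    for k in ["ball_gate_handle","toggle_gate_handle","ball_bin","ball0_center","toggle0"]:
        for o in cams.cut_out(n,k)[:4]:
            v,u=np.nonzero(o["pixels"]); w=world(n,d,np.c_[u,v]); print(n,k,round(o["confidence"],2),np.round(o["pixel"]),np.median(w,0),len(u))
save("a.png",ims[0]);save("b.png",ims[1])
s,R=cur();print(s["t"],s["tcp_pos"],R,s["finger_gap"],s["force"])
E
```

```text
scene ball_gate_handle 0.64 [203. 195.] [ 0.5583 -0.1779  0.1742] 511
scene toggle_gate_handle 0.92 [311. 145.] [0.5677 0.19   0.1591] 664
scene ball_bin 0.84 [246. 253.] [ 0.7462 -0.1717  0.0987] 9122
scene ball_bin 0.54 [309. 148.] [0.5686 0.1912 0.1595] 584
scene toggle0 0.5 [354. 151.] [0.7121 0.2248 0.2248] 59
top ball_gate_handle 0.9 [322. 175.] [ 0.5939 -0.1725  0.1605] 1503
top toggle_gate_handle 0.72 [182. 176.] [0.5989 0.2011 0.1604] 1404
top ball_bin 0.69 [325. 133.] [ 0.6941 -0.1783  0.1613] 5423
top ball_bin 0.33 [178. 142.] [0.6878 0.212  0.1964] 63
top ball0_center 0.47 [328. 142.] [ 0.686  -0.1922  0.194 ] 93
top toggle0 0.9 [178. 136.] [0.7041 0.206  0.2251] 399
top toggle0 0.49 [179. 141.] [0.6878 0.2053 0.1963] 90
0.6 [ 0.1575 -0.5008  0.2313] [[ 0.9539  0.3    -0.    ]
 [ 0.3    -0.9539  0.0001]
 [ 0.     -0.0001 -1.    ]] 0.0855235990159627 [-1.0024 -0.1172 -1.1673]
```

View pics/a.png

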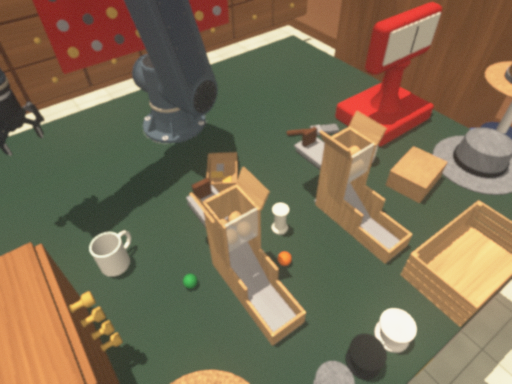

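View pics/b.png

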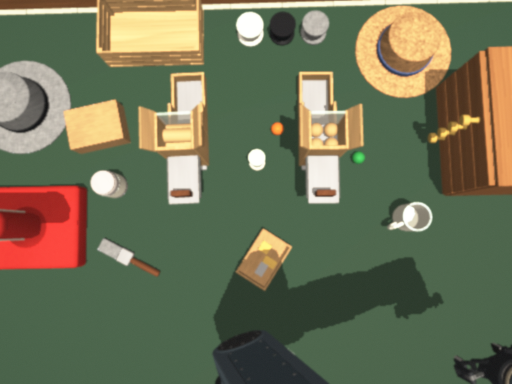

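The scene view shows four balls in the nearer hopper, at about (235,215). The top view shows them at (325,133), in the right dispenser, with its dark handle at (325,193). The left dispenser, at (180,135), holds the toggles. Next I'll measure the handle block and its heading.

```bash
python3 - <<'E'
from h import *
np.set_printoptions(precision=4,suppress=True)
v,u=np.mgrid[0:384,0:512]; uv=np.c_[u.ravel(),v.ravel()]
for n in ["top","scene"]:
    im,d=cams.get_image(n); w=world(n,d,uv); g=im.reshape(-1,3).astype(int)
    box=(abs(w[:,0]-.55)<.09)&(abs(w[:,1]+.175)<.08)&(d.ravel()>0)
    m=box&(w[:,2]>.195)&(w[:,2]<.235)
    q=w[m]; r=cv2.minAreaRect(q[:,:2].astype(np.float32)); print(n,"handle",m.sum(),q.mean(0),q.min(0),q.max(0),r, uv[m].mean(0))
    m=box&(abs(w[:,2]-.16)<.006)
    print("plate",cv2.minAreaRect(w[m][:,:2].astype(np.float32)),w[m].mean(0))
    b=(abs(w[:,0]-.7)<.12)&(abs(w[:,1]+.175)<.11)&(w[:,2]>.25)&(w[:,2]<.32)
    print("hopper",cv2.minAreaRect(w[b][:,:2].astype(np.float32)))
    p=cams.camera_params(n); print(-np.array(p["R"]).T@np.array(p["t"]))
    t=(w[:,0]>.75)&(w[:,0]<1.05)&(abs(w[:,1]+.175)<.09)&(w[:,2]>.045)&(w[:,2]<.065)
    if n=="top": print("tray rim",cv2.minAreaRect(w[t][:,:2].astype(np.float32)))
E
```

```text
top handle 141 [ 0.5516 -0.1708  0.2111] [ 0.5437 -0.1966  0.1986] [ 0.5599 -0.1466  0.2156] ((0.5516281127929688, -0.1716078370809555), (0.05018250644207001, 0.01586442068219185), 88.95260620117188) [326. 192.]
plate ((0.5849339365959167, -0.17159563302993774), (0.08928586542606354, 0.11099402606487274), 88.72308349609375) [ 0.5887 -0.1713  0.16  ]
hopper ((0.7017148733139038, -0.17435403168201447), (0.14735810458660126, 0.10045180469751358), 89.17884826660156)
[ 0.4591 -0.009   1.2264]
tray rim ((0.9077203273773193, -0.16684025526046753), (0.29975610971450806, 0.12310036271810532), 7.333258628845215)
scene handle 156 [ 0.5546 -0.173   0.2063] [ 0.542  -0.1964  0.1951] [ 0.5614 -0.1474  0.214 ] ((0.5523021221160889, -0.17180757224559784), (0.049275875091552734, 0.019174711778759956), 87.57698822021484) [200.891  184.4423]
plate ((0.5763242244720459, -0.1739811897277832), (0.08592774718999863, 0.0976850762963295), 89.61671447753906) [ 0.5667 -0.1856  0.1588]
hopper ((0.7008904218673706, -0.17363253235816956), (0.14652390778064728, 0.10352379828691483), 89.27615356445312)
[ 1.1929 -0.4501  0.9062]
```

Request:
drive_tool:
  rows:
    - {"dx": 0.1,"dy": -0.04,"dz": -0.04,"wz": -0.059,"grip": 1}
    - {"dx": 0.2,"dy": -0.08,"dz": -0.08,"wz": -0.118,"grip": 1}
    - {"dx": 0.3,"dy": -0.12,"dz": -0.12,"wz": -0.177,"grip": 1}
    - {"dx": 0.4,"dy": -0.16,"dz": -0.16,"wz": -0.236,"grip": 1}
    - {"dx": 0.5,"dy": -0.2,"dz": -0.2,"wz": -0.295,"grip": 1}
    - {"dx": 0.6,"dy": -0.25,"dz": -0.24,"wz": -0.354,"grip": 1}
    - {"dx": 0.7,"dy": -0.29,"dz": -0.28,"wz": -0.413,"grip": 1}
    - {"dx": 0.8,"dy": -0.33,"dz": -0.32,"wz": -0.472,"grip": 1}
    - {"dx": 0.9,"dy": -0.37,"dz": -0.36,"wz": -0.531,"grip": 1}
    - {"dx": 1,"dy": -0.41,"dz": -0.4,"wz": -0.596,"grip": 1}
    - {"dx": 1,"dy": -0.41,"dz": -0.4,"wz": -0.596,"grip": 1}

```text
invalid input
```

Request:
drive_tool:
  rows:
    - {"dx": 0.1,"dy": -0.04,"dz": -0.04,"wx": 0.0,"wy": 0.0,"wz": -0.059,"grip": 1.0}
    - {"dx": 0.2,"dy": -0.08,"dz": -0.08,"wx": 0.0,"wy": 0.0,"wz": -0.118,"grip": 1.0}

```text
t: 0.87
tcp_pos: [0.1823, -0.4801, 0.243]
tcp_rot: [-0.0, 0.962, 0.274, -0.0]
force: [-0.2, -0.4, 0.3]
finger_gap: 0.0856
grip_force: 0.0
```

Request:
drive_tool:
  rows:
    - {"dx": 0.12,"dy": -0.02,"dz": -0.1,"wx": 0,"wy": 0,"wz": -0.055,"grip": 1}
    - {"dx": 0.3,"dy": -0.04,"dz": -0.2,"wx": 0,"wy": 0,"wz": -0.11,"grip": 1}
    - {"dx": 0.5,"dy": -0.07,"dz": -0.3,"wx": 0,"wy": 0,"wz": -0.165,"grip": 1}
    - {"dx": 0.75,"dy": -0.1,"dz": -0.3,"wx": 0,"wy": 0,"wz": -0.22,"grip": 1}
    - {"dx": 1,"dy": -0.14,"dz": -0.3,"wx": 0,"wy": 0,"wz": -0.275,"grip": 1}

```text
t: 1.28
tcp_pos: [0.3004, -0.3834, 0.2893]
tcp_rot: [0.001, 0.844, 0.536, 0.0]
force: [1.8, 0.0, -0.6]
finger_gap: 0.0856
grip_force: 0.0
```

Request:
drive_tool:
  rows:
    - {"dx": 0.22,"dy": 0.1,"dz": 0,"wx": 0,"wy": 0,"wz": -0.05,"grip": 1}
    - {"dx": 0.45,"dy": 0.2,"dz": 0,"wx": 0,"wy": 0,"wz": -0.1,"grip": 1}
    - {"dx": 0.7,"dy": 0.32,"dz": 0,"wx": 0,"wy": 0,"wz": -0.15,"grip": 1}
    - {"dx": 0.9,"dy": 0.41,"dz": 0,"wx": 0,"wy": 0,"wz": -0.203,"grip": 1}
    - {"dx": 1,"dy": 0.46,"dz": 0,"wx": 0,"wy": 0,"wz": -0.203,"grip": 1}
    - {"dx": 1,"dy": 0.46,"dz": 0,"wx": 0,"wy": 0,"wz": -0.203,"grip": 1}

```text
t: 1.78
tcp_pos: [0.4283, -0.2757, 0.288]
tcp_rot: [-0.0, 0.712, 0.702, 0.0]
force: [-0.3, -0.0, -0.7]
finger_gap: 0.0854
grip_force: 0.0
```

```bash
python3 - <<'E'
from h import *
np.set_printoptions(precision=4,suppress=True)
s,R=cur();p=np.array(s["tcp_pos"]);print(p,R,s["joint_pos"])
print((np.array([.552,-.1717,.29])-p)@R/.15)
im,d=cams.get_image("wrist"); save("w.png",im)
v,u=np.mgrid[0:384,0:512]; w=world("wrist",d,np.c_[u.ravel(),v.ravel()])
m=(abs(w[:,0]-.55)<.06)&(abs(w[:,1]+.175)<.06)&(w[:,2]>.2)&(w[:,2]<.23)
print(m.sum(), m.any() and (w[m].mean(0),cv2.minAreaRect(w[m][:,:2].astype(np.float32))))
E
```

```text
[ 0.4283 -0.2757  0.288 ] [[ 0.0136  0.9999  0.0005]
 [ 0.9999 -0.0136  0.0007]
 [ 0.0007  0.0005 -1.    ]] [-0.5724  0.1987  0.0787  1.4508  0.0008  1.012 ]
[ 0.7044  0.8153 -0.0123]
1939 (array([ 0.5445, -0.1719,  0.2104]), ((0.5464258193969727, -0.1722349375486374), (0.05013145133852959, 0.01642800122499466), 88.8764877319336))
```

Request:
drive_tool:
  rows:
    - {"dx": 0.18,"dy": 0.2,"dz": 0.05,"wx": 0,"wy": 0,"wz": 0,"grip": 1}
    - {"dx": 0.36,"dy": 0.4,"dz": 0.1,"wx": 0,"wy": 0,"wz": 0,"grip": 1}
    - {"dx": 0.54,"dy": 0.6,"dz": 0.15,"wx": 0,"wy": 0,"wz": 0,"grip": 1}
    - {"dx": 0.7,"dy": 0.79,"dz": 0.18,"wx": 0,"wy": 0,"wz": 0,"grip": 1}
    - {"dx": 0.7,"dy": 0.79,"dz": 0.18,"wx": 0,"wy": 0,"wz": 0,"grip": 1}
    - {"dx": 0.7,"dy": 0.79,"dz": 0.18,"wx": 0,"wy": 0,"wz": 0,"grip": 1}

```text
t: 2.33
tcp_pos: [0.5465, -0.1747, 0.2604]
tcp_rot: [-0.001, 0.713, 0.701, -0.0]
force: [-0.7, -0.0, 0.2]
finger_gap: 0.0853
grip_force: 0.0
```

```bash
python3 - <<'E'
from h import *
np.set_printoptions(precision=4,suppress=True)
s,R=cur();p=np.array(s["tcp_pos"]);print(p,R)
im,d=cams.get_image("wrist"); save("w2.png",im)
v,u=np.mgrid[0:384,0:512]; w=world("wrist",d,np.c_[u.ravel(),v.ravel()])
m=(abs(w[:,0]-.55)<.04)&(abs(w[:,1]+.175)<.04)&(w[:,2]>.2)&(w[:,2]<.22)
print(m.sum(), m.any() and (w[m].mean(0),cv2.minAreaRect(w[m][:,:2].astype(np.float32))))
E
```

```text
[ 0.5465 -0.1747  0.2604] [[ 0.0165  0.9999 -0.0016]
 [ 0.9999 -0.0165  0.0002]
 [ 0.0002 -0.0016 -1.    ]]
1274 (array([ 0.5477, -0.1688,  0.2122]), ((0.5478091835975647, -0.1709868311882019), (0.04920092597603798, 0.0156343225389719), 88.77975463867188))
```

View pics/w2.png

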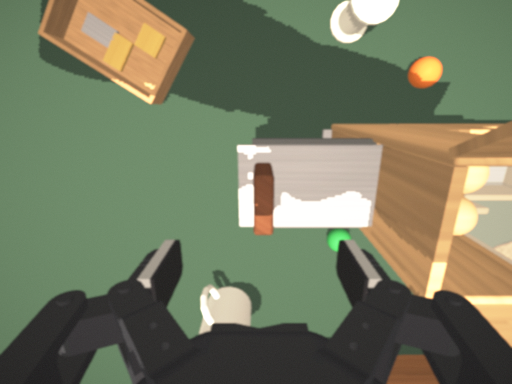

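The wrist view shows the dark handle at (263,200), midway between the fingers at (165,265) and (360,265). I'll lower and grip.

Request:
drive_tool:
  rows:
    - {"dx": 0.02,"dy": 0.015,"dz": 0.1,"wx": 0,"wy": 0,"wz": 0,"grip": 1}
    - {"dx": 0.02,"dy": 0.015,"dz": 0.2,"wx": 0,"wy": 0,"wz": 0,"grip": 1}
    - {"dx": 0.02,"dy": 0.015,"dz": 0.3,"wx": 0,"wy": 0,"wz": 0,"grip": 1}
    - {"dx": 0.02,"dy": 0.015,"dz": 0.4,"wx": 0,"wy": 0,"wz": 0,"grip": 1}
    - {"dx": 0.02,"dy": 0.015,"dz": 0.5,"wx": 0,"wy": 0,"wz": 0,"grip": 1}
    - {"dx": 0.02,"dy": 0.015,"dz": 0.57,"wx": 0,"wy": 0,"wz": 0,"grip": 1}
    - {"dx": 0.02,"dy": 0.015,"dz": 0.57,"wx": 0,"wy": 0,"wz": 0,"grip": 1}

```text
t: 2.97
tcp_pos: [0.5465, -0.1731, 0.1743]
tcp_rot: [-0.001, 0.714, 0.7, -0.001]
force: [-0.4, -1.4, -0.4]
finger_gap: 0.0855
grip_force: 0.0
```

Request:
drive_tool:
  rows:
    - {"dx": 0,"dy": 0,"dz": 0,"wx": 0,"wy": 0,"wz": 0,"grip": 0.6}
    - {"dx": 0,"dy": 0,"dz": 0,"wx": 0,"wy": 0,"wz": 0,"grip": 0.4}
    - {"dx": 0,"dy": 0,"dz": 0,"wx": 0,"wy": 0,"wz": 0,"grip": 0.1}
    - {"dx": 0,"dy": 0,"dz": 0,"wx": 0,"wy": 0,"wz": 0,"grip": 0}
    - {"dx": 0,"dy": 0,"dz": 0,"wx": 0,"wy": 0,"wz": 0,"grip": 0}
    - {"dx": 0,"dy": 0,"dz": 0,"wx": 0,"wy": 0,"wz": 0,"grip": 0}
    - {"dx": 0,"dy": 0,"dz": 0,"wx": 0,"wy": 0,"wz": 0,"grip": 0}
    - {"dx": 0,"dy": 0,"dz": 0,"wx": 0,"wy": 0,"wz": 0,"grip": 0}

```text
t: 3.63
tcp_pos: [0.5489, -0.172, 0.1763]
tcp_rot: [0.0, 0.713, 0.701, 0.0]
force: [-0.1, 0.1, 5.3]
finger_gap: 0.0156
grip_force: 58.9
```

Request:
drive_tool:
  rows:
    - {"dx": 0,"dy": -0.05,"dz": 0,"wx": 0,"wy": 0,"wz": 0,"grip": 0}
    - {"dx": 0,"dy": -0.1,"dz": 0,"wx": 0,"wy": 0,"wz": 0,"grip": 0}
    - {"dx": 0,"dy": -0.15,"dz": 0,"wx": 0,"wy": 0,"wz": 0,"grip": 0}
    - {"dx": 0,"dy": -0.2,"dz": 0,"wx": 0,"wy": 0,"wz": 0,"grip": 0}
    - {"dx": 0,"dy": -0.25,"dz": 0,"wx": 0,"wy": 0,"wz": 0,"grip": 0}
    - {"dx": 0,"dy": -0.3,"dz": 0,"wx": 0,"wy": 0,"wz": 0,"grip": 0}
    - {"dx": 0,"dy": -0.35,"dz": 0,"wx": 0,"wy": 0,"wz": 0,"grip": 0}
    - {"dx": 0,"dy": -0.4,"dz": 0,"wx": 0,"wy": 0,"wz": 0,"grip": 0}
    - {"dx": 0,"dy": -0.45,"dz": 0,"wx": 0,"wy": 0,"wz": 0,"grip": 0}
    - {"dx": 0,"dy": -0.51,"dz": 0,"wx": 0,"wy": 0,"wz": 0,"grip": 0}
    - {"dx": 0,"dy": -0.51,"dz": 0,"wx": 0,"wy": 0,"wz": 0,"grip": 0}
    - {"dx": 0,"dy": -0.51,"dz": 0,"wx": 0,"wy": 0,"wz": 0,"grip": 0}

```text
t: 4.63
tcp_pos: [0.4711, -0.1708, 0.1763]
tcp_rot: [0.0, 0.713, 0.701, -0.0]
force: [-1.7, -1.2, 7.9]
finger_gap: 0.0157
grip_force: 60.0
```

Request:
drive_tool:
  rows:
    - {"dx": 0,"dy": 0,"dz": 0,"wx": 0,"wy": 0,"wz": 0,"grip": 0}
    - {"dx": 0,"dy": 0,"dz": 0,"wx": 0,"wy": 0,"wz": 0,"grip": 0}
    - {"dx": 0,"dy": 0,"dz": 0,"wx": 0,"wy": 0,"wz": 0,"grip": 0}
    - {"dx": 0,"dy": 0,"dz": 0,"wx": 0,"wy": 0,"wz": 0,"grip": 0}
    - {"dx": 0,"dy": 0,"dz": 0,"wx": 0,"wy": 0,"wz": 0,"grip": 0}
    - {"dx": 0,"dy": 0,"dz": 0,"wx": 0,"wy": 0,"wz": 0,"grip": 0}
    - {"dx": 0,"dy": 0,"dz": 0,"wx": 0,"wy": 0,"wz": 0,"grip": 0}
    - {"dx": 0,"dy": 0,"dz": 0,"wx": 0,"wy": 0,"wz": 0,"grip": 0}

```text
t: 5.3
tcp_pos: [0.4715, -0.1708, 0.1763]
tcp_rot: [0.0, 0.713, 0.701, -0.0]
force: [-4.1, -1.4, 9.8]
finger_gap: 0.0153
grip_force: 60.1
```

```bash
python3 - <<'E'
from h import *
a,_=cams.get_image("scene"); b,_=cams.get_image("top")
save("c.png",np.hstack([cv2.resize(a[150:350,150:350],(400,400)),cv2.resize(b[40:240,230:430],(400,400))]))
E
```

```text
(no output)
```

View pics/c.png

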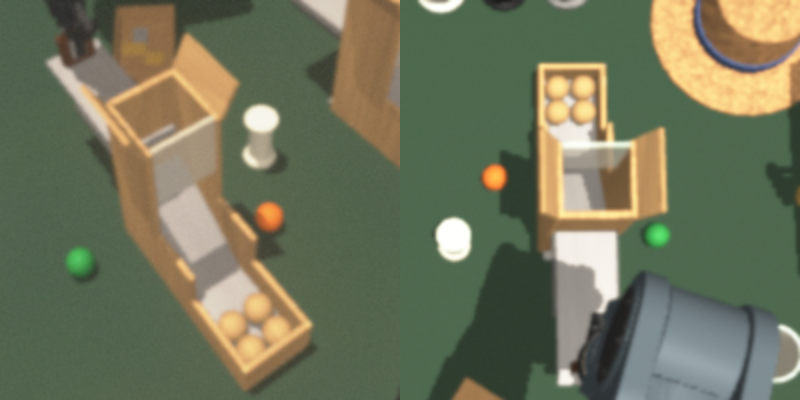

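All four balls lie in the tray, at (255,330) on the left and (570,98) on the right, and the hopper is empty. I'll push the gate shut.

Request:
drive_tool:
  rows:
    - {"dx": 0,"dy": 0.05,"dz": 0,"wx": 0,"wy": 0,"wz": 0,"grip": 0}
    - {"dx": 0,"dy": 0.1,"dz": 0,"wx": 0,"wy": 0,"wz": 0,"grip": 0}
    - {"dx": 0,"dy": 0.15,"dz": 0,"wx": 0,"wy": 0,"wz": 0,"grip": 0}
    - {"dx": 0,"dy": 0.2,"dz": 0,"wx": 0,"wy": 0,"wz": 0,"grip": 0}
    - {"dx": 0,"dy": 0.25,"dz": 0,"wx": 0,"wy": 0,"wz": 0,"grip": 0}
    - {"dx": 0,"dy": 0.3,"dz": 0,"wx": 0,"wy": 0,"wz": 0,"grip": 0}
    - {"dx": 0,"dy": 0.35,"dz": 0,"wx": 0,"wy": 0,"wz": 0,"grip": 0}
    - {"dx": 0,"dy": 0.4,"dz": 0,"wx": 0,"wy": 0,"wz": 0,"grip": 0}
    - {"dx": 0,"dy": 0.45,"dz": 0,"wx": 0,"wy": 0,"wz": 0,"grip": 0}
    - {"dx": 0,"dy": 0.49,"dz": 0,"wx": 0,"wy": 0,"wz": 0,"grip": 0}
    - {"dx": 0,"dy": 0.51,"dz": 0,"wx": 0,"wy": 0,"wz": 0,"grip": 0}
    - {"dx": 0,"dy": 0.51,"dz": 0,"wx": 0,"wy": 0,"wz": 0,"grip": 0}

```text
t: 6.4
tcp_pos: [0.5491, -0.172, 0.1764]
tcp_rot: [0.0, 0.713, 0.701, 0.0]
force: [2.4, 0.4, 7.6]
finger_gap: 0.0156
grip_force: 59.9
```

Request:
drive_tool:
  rows:
    - {"dx": 0,"dy": 0.01,"dz": 0,"wx": 0,"wy": 0,"wz": 0,"grip": 0}
    - {"dx": 0,"dy": 0.013,"dz": 0,"wx": 0,"wy": 0,"wz": 0,"grip": 0}
    - {"dx": 0,"dy": 0.013,"dz": 0,"wx": 0,"wy": 0,"wz": 0,"grip": 0}

```text
t: 6.65
tcp_pos: [0.5497, -0.172, 0.1764]
tcp_rot: [-0.0, 0.713, 0.701, -0.0]
force: [-3.1, 0.6, 10.1]
finger_gap: 0.0157
grip_force: 60.2
```

Request:
drive_tool:
  rows:
    - {"dx": 0,"dy": 0.01,"dz": 0,"wx": 0,"wy": 0,"wz": 0,"grip": 0}
    - {"dx": 0,"dy": 0.02,"dz": 0,"wx": 0,"wy": 0,"wz": 0,"grip": 0}
    - {"dx": 0,"dy": 0.02,"dz": 0,"wx": 0,"wy": 0,"wz": 0,"grip": 0}

```text
t: 6.9
tcp_pos: [0.5497, -0.172, 0.1764]
tcp_rot: [-0.002, 0.714, 0.701, -0.002]
force: [-17.7, -0.4, 17.5]
finger_gap: 0.0149
grip_force: 61.1
```

The slide is at the stop: force rose with no motion. I'll relax and release, then lift.

Request:
drive_tool:
  rows:
    - {"dx": 0,"dy": -0.02,"dz": 0,"wx": 0,"wy": 0,"wz": 0,"grip": 0}
    - {"dx": 0,"dy": -0.02,"dz": 0,"wx": 0,"wy": 0,"wz": 0,"grip": 0.5}
    - {"dx": 0,"dy": -0.02,"dz": 0,"wx": 0,"wy": 0,"wz": 0,"grip": 0.8}
    - {"dx": 0,"dy": -0.02,"dz": 0,"wx": 0,"wy": 0,"wz": 0,"grip": 0.8}
    - {"dx": 0,"dy": -0.02,"dz": 0,"wx": 0,"wy": 0,"wz": 0,"grip": 0.8}
    - {"dx": 0,"dy": -0.02,"dz": 0,"wx": 0,"wy": 0,"wz": 0,"grip": 0.8}
    - {"dx": 0,"dy": -0.02,"dz": 0,"wx": 0,"wy": 0,"wz": 0,"grip": 0.8}

```text
t: 7.48
tcp_pos: [0.5505, -0.172, 0.1755]
tcp_rot: [-0.0, 0.713, 0.701, -0.0]
force: [-0.1, -1.2, 0.8]
finger_gap: 0.0682
grip_force: 0.0
```

Request:
drive_tool:
  rows:
    - {"dx": 0,"dy": 0,"dz": -0.1,"wx": 0,"wy": 0,"wz": 0,"grip": 0.8}
    - {"dx": 0,"dy": 0,"dz": -0.25,"wx": 0,"wy": 0,"wz": 0,"grip": 0.8}
    - {"dx": 0,"dy": 0,"dz": -0.4,"wx": 0,"wy": 0,"wz": 0,"grip": 0.8}
    - {"dx": 0,"dy": 0,"dz": -0.55,"wx": 0,"wy": 0,"wz": 0,"grip": 0.8}
    - {"dx": -0.1,"dy": -0.15,"dz": -0.7,"wx": 0,"wy": 0,"wz": 0,"grip": 0.8}
    - {"dx": -0.3,"dy": -0.4,"dz": -0.8,"wx": 0,"wy": 0,"wz": 0,"grip": 0.8}
    - {"dx": -0.5,"dy": -0.6,"dz": -0.8,"wx": 0,"wy": 0,"wz": 0,"grip": 0.8}
    - {"dx": -0.7,"dy": -0.8,"dz": -0.8,"wx": 0,"wy": 0,"wz": 0,"grip": 0.8}
    - {"dx": -0.9,"dy": -0.9,"dz": -0.8,"wx": 0,"wy": 0,"wz": 0,"grip": 0.8}
    - {"dx": -0.9,"dy": -0.9,"dz": -0.8,"wx": 0,"wy": 0,"wz": 0,"grip": 0.8}
    - {"dx": -0.9,"dy": -0.9,"dz": -0.8,"wx": 0,"wy": 0,"wz": 0,"grip": 0.8}

```text
t: 8.4
tcp_pos: [0.4118, -0.3064, 0.2959]
tcp_rot: [0.0, 0.715, 0.699, 0.0]
force: [-0.2, 0.3, 0.0]
finger_gap: 0.0679
grip_force: 0.0
```

```bash
python3 - <<'E'
from h import *
im,d=cams.get_image("top"); save("e.png",im)
v,u=np.mgrid[0:384,0:512]; w=world("top",d,np.c_[u.ravel(),v.ravel()])
for y in(-.172,.2):
    m=(w[:,0]>.45)&(w[:,0]<.62)&(abs(w[:,1]-y)<.06)&(w[:,2]>.197)&(w[:,2]<.225)
    print(m.sum(), m.any() and cv2.minAreaRect(w[m][:,:2].astype(np.float32)))
E
```

```text
142 ((0.5517178773880005, -0.17135357856750488), (0.05040415748953819, 0.015688829123973846), 88.3463134765625)
129 ((0.5585291981697083, 0.2017512321472168), (0.015997296199202538, 0.04949590563774109), 2.061290740966797)
```

View pics/e.png

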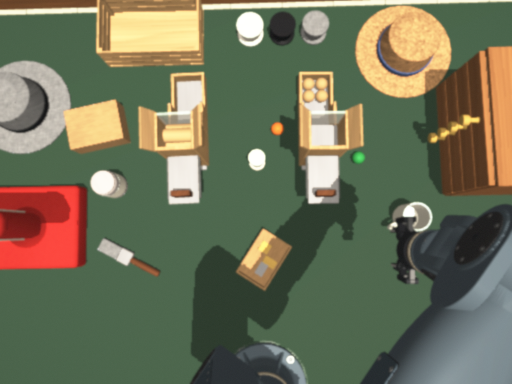

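The handle is back at its starting position (0.5517, against 0.5516 before). The four balls are in the tray at (315,90), and the bystanders haven't moved.

```bash
python3 -c "
from workcell import env; print(env.job_done())"
```

```text
the job is handed in; nothing more can be done
None
```

All four balls are in the ball dispenser's catch tray, its gate is shut and released, and the last top view shows the toggle dispenser and the bystanders undisturbed; I handed the job in at about 8.5 s, and no verdict came back.

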